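# Seat the carry handle on the chest lid and hold the lid open at 45 degrees for screwing

## Robot

A 6-joint arm with a two-finger parallel gripper is mounted at the origin on a cart in front of the work surface, level with it; the furniture and walls round the work are solid. World frame = base frame: x ahead of the robot, y to its left, z up, the work surface at z = 0. Lengths are in mm, angles in degrees, forces in N, time in s.
With the tool pointing down it reaches from about 350 to 925 mm from the base axis. Payload 6.4 kg.
Tool frame: the origin (TCP) lies at the very end of the fingers, on their centre line; the grasp point (between the pads) lies 19 mm behind it (grasp_offset is the z of the grasp point in the tool frame, in mm); z points along the fingers, y is the direction in which the jaws open and shut (so a half turn about z gives the same grasp; the last joint's range is limited). The gripper opens to 94 mm and grips with 3 to 60 N. Pads are 16 mm wide; open, the fingers measure 119 mm over their backs; the gripper's body (75 mm by 177 mm) begins 78 mm behind the grasp point.
Start: joints at [53.509, 14.043, 89.255, -0, 76.702, -9.975], TCP at [290.195, 581.636, 205.455] pointing down, gripper open.
Joint ranges: [-179.41, 179.41], [-58.25, 129.5], [7.25, 145.43], [-54.29, 234.29], [11.92, 165.04], [-157.13, 157.13]. Speed limits (degrees/s): [147.25, 147.25, 180, 180, 180, 180].

## Interface

Orientations are given as [roll, pitch, yaw] about the fixed x, y, z axes, in that order (R = Rz(yaw) Ry(pitch) Rx(roll)).
In Python, from cell import get_state, read_camera, camera_model, sign_off, grasp_offset gives the robot as it stands.
- The arm moves only by the tool apply_moves, never from a script. Its argument "steps" is a list of rows, each a list of 5 numbers: the shift along the world's x, y, z in cm, then the turn about the world's z in degrees, then the opening, from 0 (shut) to 1 (fully open). A call has 1 to 20 rows; each row shifts and turns the commanded pose from where the row before left it; what a row does not reach is not made up. A row lasts 1/8 s, in which the tool goes at most 62.5 mm and 10.7 degrees, less where a joint would pass 70% of its speed; a pose out of reach is approached as far as the arm can. A call is refused whole if a number of a shift passes 6.25 or a number of a turn 10.7, either way. A call with a gripper value outside its range is refused whole. The fingers move at their own pace and stop on an object; "force" is the grip in N (left out, the last holds). Time passes only in rows, so rows that do not move let the fingers close. It gives the time, the measured TCP pose, the force and the opening at its end, in the units of the state.
- get_state(): the state, without advancing time (a new reading comes with each control period).
- read_camera(name): name is "scene" or "top" or "wrist"; returns the picture (400x640x3 uint8, red, green, blue); there is no depth.
- camera_model(name): a dict with "fx", "fy", "cx", "cy" (pixels), "eye" and "orientation" of the camera in the world. Camera axes: x right, y down, z forward; pixel columns grow to the right and rows downward; lengths in mm; the calibration is good to about 2 mm. The wrist camera is an equidistant fisheye: a pixel r from the principal point sees the ray r / f radians off the axis. A picture is of the moment at which its call begins: read the wrist's pose just before it. camera_model takes no time and is no camera call; for the wrist camera it gives the pose at the moment of the call.
- sign_off(): hands the job in, once; it reports no verdict.
The state is a dict: "time_s": time; "joint_positions": joint angles; "dq": joint speeds; "joint_efforts": joint torques, N m; "tool_pos": TCP position; "orientation": TCP orientation; "ft_force": force on the tool from outside, world axes, zero at the start; "wrist_torque": the same for the moment, N m; "finger_gap": finger opening in mm.
Only numpy, scipy, OpenCV 4.12 (cv2) and the standard library are available. Lean on these libraries where they do the work, as an engineer would, in place of code of your own. Each camera call takes 0.05 s, during which the arm holds its last target.

## Task

The carry handle is to be screwed on from inside the lid of the wooden tool chest. With the lid shut, lower the handle's steel base plate over the two locating pins on top of the lid until it sits flush, and let go of it; then take the bar pull on the lid's front edge, raise the lid to 45 degrees and finish while still holding it there, steady, with the handle still flush on its pins, so that I can reach in and drive the screws. Nothing else holds the lid up: it falls shut if you let go. Leave the screw tin, tape measure and screwdriver where they are.

Things in the scene. Friction and masses are not known exactly. Their poses are not given: they have to be found in the camera images.
- handle_grip (a point): Centre of the wooden grip bar of the loose carry handle: bar 16 mm wide (x, the direction to grip), 92 mm long (y), 18 mm tall, flat sides. 42 mm above the underside of the base plate; 25 mm free between bar and plate. z points up from the plate. A half turn about z is the same. Starts flat on the bench, left of the chest, yaw up to 0.7.
- handle: The carry handle, about 0.35 kg; origin at the centre of the underside of its flat steel base plate, 46 (x) x 150 (y) x 8 mm thick, axes as handle_grip. Two round through holes of 10 mm diameter at x = 0, y = +-60 mm, beyond the ends of the wooden bar. The bar stands on two 10 mm steel posts at y = +-36 mm.
- chest: Wooden tool chest fixed to the bench, yaw up to 0.3: 190 mm deep (x), 260 mm long (y), 100 mm tall, with a 20 mm thick lid on top, hinged along its far edge. Origin at the centre of its underside.
- lid_seat (a point): Middle of the lid's top face, half-way between two steel locating pins that stand on it at x = 0, y = +-60 mm: 8 mm diameter, 14 mm tall, top 3 mm tapered. x points to the hinge (away from the pull), y along the chest, z out of the lid. 120 mm above the bench while shut. With the handle seated, its grip centre is 42 mm from this point along z.
- pull_bar (a point): Centre of the round bar of the D-shaped steel pull, level with the middle of the lid's thickness, 110 mm above the bench while shut. Bar 10 mm in diameter, straight for 90 mm along y. 37 mm are free between bar and lid edge: fingers straddling it must be opened only part way. Moves with the lid, axes as lid_seat. The bar can turn between gripping fingers.
- lid_hinge (a point): Middle of the lid's hinge line, at the chest's far upper edge, 100 mm above the bench. The hinge runs along its y axis. With the lid shut the pull's bar centre lies at x = -236 mm, z = +10 mm from it.
- chest_lid (a joint): Angle of the chest lid, rad: 0 shut, grows as its front edge rises, limit 1.75; 45 degrees = 0.785. Free hinge without stay or spring: the lid (about 0.7 kg without the handle) falls shut when let go below 1.5.
- screw_tin: Bystander: open round tin with screws, 77 mm across, 30 mm high; origin at its underside.
- tape_measure: Bystander: tape measure, 36 x 88 x 62 mm; origin at its underside.
- screwdriver: Bystander: screwdriver, 252 mm long, lying on the bench right of the chest; origin at its underside.
Not all that is in view belongs to the job. Of the things shaped like the handle, the steel one is meant.

How it is judged (in metres and radians):
On the way, in this order (a step that is already met when the one before it is completed fails the run):
1. the handle is being lowered in the grip over the pins (not dropped): within 18 mm of flush and centred within 8 mm, lid shut (x of handle_grip in the frame of lid_seat between -0.008 and 0.008 m and y of handle_grip in the frame of lid_seat between -0.008 and 0.008 m and z of handle_grip in the frame of lid_seat between 0.0455 and 0.06 m and contact force between the fingers and handle above 0.5 N and value of joint chest_lid below 0.05 rad), for 0.1 s.
2. the handle sits flush over both pins on the shut lid and has been let go (x of handle_grip in the frame of lid_seat between -0.004 and 0.004 m and y of handle_grip in the frame of lid_seat between -0.004 and 0.004 m and z of handle_grip in the frame of lid_seat between 0.0395 and 0.0445 m and angle between the z axis of handle_grip and the z axis of lid_seat, either way round below 0.05 rad and angle between the y axis of handle_grip and the y axis of lid_seat, either way round below 0.08 rad and contact force between the fingers and handle below 0.1 N and value of joint chest_lid below 0.05 rad), for 0.3 s.
At the end, for the whole second after the job is handed in: The lid stands still at 45 degrees (within 4.5), held by the fingers at its bar pull (over 1 N); the handle is still flush over both pins (2.5 mm in height, 4 mm sideways), untouched by the robot; screw tin, tape measure and screwdriver within 30 mm of their places (value of joint chest_lid between 0.705 and 0.865 rad and velocity of joint chest_lid between -0.03 and 0.03 rad/s and contact force between the fingers and chest_lid above 1 N and x of handle_grip in the frame of lid_seat between -0.004 and 0.004 m and y of handle_grip in the frame of lid_seat between -0.004 and 0.004 m and z of handle_grip in the frame of lid_seat between 0.0395 and 0.0445 m and angle between the z axis of handle_grip and the z axis of lid_seat, either way round below 0.05 rad and angle between the y axis of handle_grip and the y axis of lid_seat, either way round below 0.08 rad and contact force between the arm and handle below 0.1 N and distance of each of screw_tin, tape_measure, screwdriver from where it was at the start of the episode below 0.03 m); the arm keeps its last pose, push and grip.
It fails at once if the screw tin is pushed more than 30 mm away (distance of screw_tin from where it was at the start of the episode above 0.03 m).
It fails at once if the tape measure is pushed more than 30 mm away (distance of tape_measure from where it was at the start of the episode above 0.03 m).
It fails at once if the screwdriver is pushed more than 30 mm away (distance of screwdriver from where it was at the start of the episode above 0.03 m).
It also fails if it takes over 56 s, if anything falls off the work surface, if the arm or the gripper's body presses on something with over 40 N, if the wrist force passes 120 N, or if a joint passes its speed limit or range.

## Working session

There is one attempt and no reset: what is moved stays moved. The work goes in short steps, Python scripts to look and compute and a tool call to move; the robot and the scene stay as the last step left them, time stands still between calls to the robot, and variables do not carry over. Pictures are saved under pics/ and viewed, and the job is handed in when it is done.

Besides the shell and the picture viewer there is one more tool, called after "Call:" by a JSON object that holds its "fn" and its "kwargs". apply_moves: Moves the arm, as the interface text tells. Its arguments: {"type":"object","properties":{"steps":{"type":"array"},"force":{"type":"number"}},"required":["steps"]}

```bash
ls; mkdir -p pics; python3 - <<'E'
from cell import *
import cv2
print(get_state()); print(grasp_offset)
for n in("scene","top","wrist"):
    print(n,camera_model(n))
    cv2.imwrite(f"pics/{n}0.png",read_camera(n)[:,:,::-1])
E
```

```text
pics
{'time_s': 0.0, 'joint_positions': array([ 5.35075328e+01,  1.40849663e+01,  8.93230180e+01, -1.88831953e-03,
        7.67010944e+01, -9.97497684e+00]), 'dq': array([ 0.04635964,  0.00791411,  0.05708715,  0.09948342, -0.08918986,
       -0.03469557]), 'joint_efforts': array([ 1.28044976e-03, -4.15826404e+01, -3.14597976e+01,  6.85529737e-02,
        3.31908138e-02, -1.52550269e-04]), 'tool_pos': array([289.85060701, 581.1369542 , 204.35366322]), 'orientation': array([-1.79892252e+02, -1.70853007e-02,  1.53482930e+02]), 'ft_force': array([ 0.04045256,  1.17960373, -0.26636079]), 'wrist_torque': array([0.03353754, 0.02584364, 0.04327723]), 'finger_gap': 93.69319258628695}
-18.8
scene {'fx': 381.86449834521795, 'fy': 381.86449834521795, 'cx': 321.1795676011308, 'cy': 194.8984900851183, 'eye': array([ -76.22765693, -418.89538642,  922.50019548]), 'orientation': array([-137.89519994,   -0.68985105,  -56.17357373])}
top {'fx': 467.6257055221789, 'fy': 467.6257055221789, 'cx': 315.81013389331906, 'cy': 197.322095844133, 'eye': array([ 396.21599282,   12.18249075, 1648.36853872]), 'orientation': array([-173.20368744,   -1.190874  ,  -90.85963332])}
wrist {'fx': 309.70691628693146, 'fy': 309.70691628693146, 'cx': 322.19462875150873, 'cy': 197.2097490916269, 'eye': array([220.49314451, 615.21855054, 383.09124244]), 'orientation': array([1.64599021e+02, 8.10702609e-02, 6.35086854e+01])}
```

View pics/scene0.png

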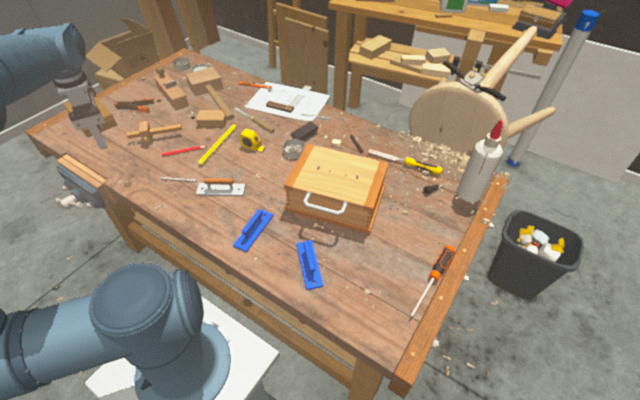

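View pics/top0.png

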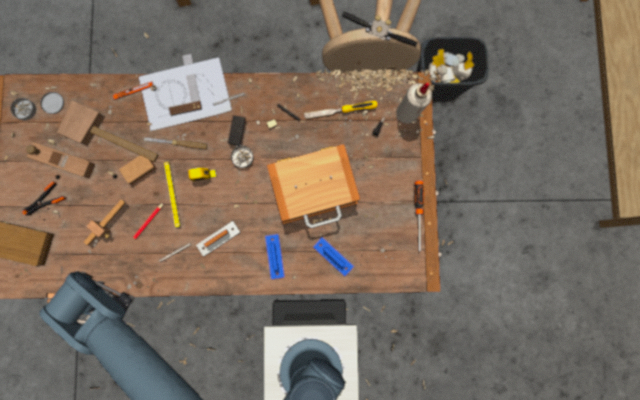

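View pics/wrist0.png

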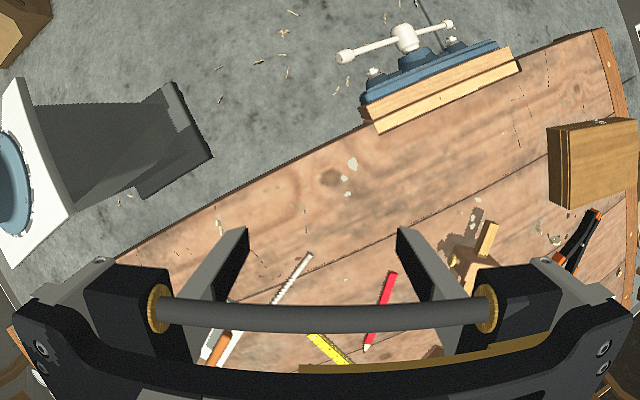

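```bash
python3 - <<'E'
import cv2
a=cv2.imread("pics/top0.png"); s=cv2.imread("pics/scene0.png")
c=cv2.resize(a[210:270,180:280],None,fx=6,fy=6,interpolation=cv2.INTER_CUBIC)
cv2.imwrite("pics/c1.png",c)
c=cv2.resize(a[135:245,255:375],None,fx=6,fy=5,interpolation=cv2.INTER_CUBIC)
cv2.imwrite("pics/c2.png",cv2.resize(a[135:240,255:375],None,fx=5.5,fy=5.5,interpolation=cv2.INTER_CUBIC))
cv2.imwrite("pics/c3.png",cv2.resize(s[135:255,180:400],None,fx=3.6,fy=3.6,interpolation=cv2.INTER_CUBIC))
E
```

```text
(no output)
```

View pics/c1.png

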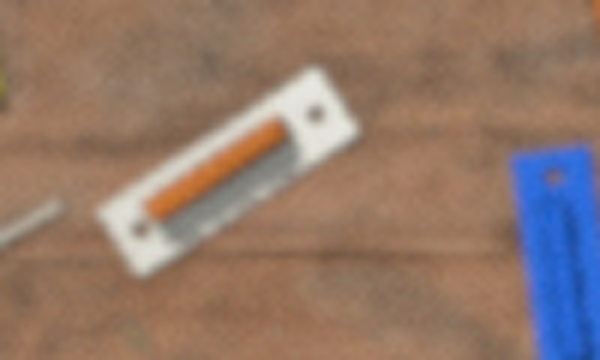

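View pics/c2.png

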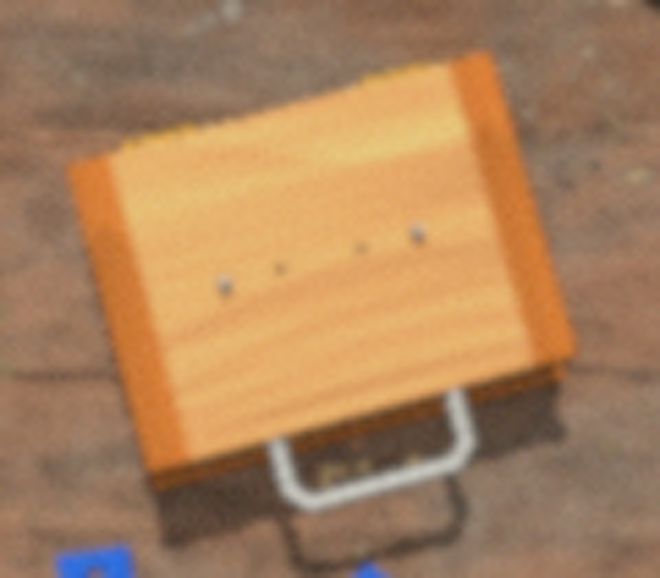

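View pics/c3.png

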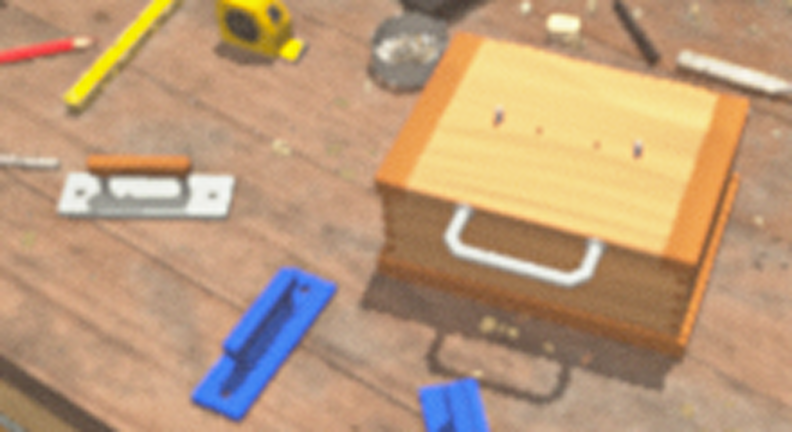

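```bash
cat > h.py <<'E'
import numpy as np, cv2
from scipy.spatial.transform import Rotation as R
from cell import *
def ray(m,px,fish=False):
    px=np.asarray(px,float)
    a=np.array([(px[0]-m["cx"])/m["fx"],(px[1]-m["cy"])/m["fy"]])
    if fish:
        r=np.hypot(*a); d=np.array([*(a/r*np.sin(r)),np.cos(r)])
    else: d=np.array([*a,1.])
    return m["eye"],R.from_euler("xyz",m["orientation"],degrees=True).apply(d)
def onz(m,px,z,fish=False):
    e,d=ray(m,px,fish); return e+d*(z-e[2])/d[2]
def proj(m,P,fish=False):
    p=R.from_euler("xyz",m["orientation"],degrees=True).inv().apply(np.asarray(P,float)-m["eye"])
    if fish:
        r=np.hypot(p[0],p[1]); t=np.arctan2(r,p[2]); a=p[:2]/r*t
    else: a=p[:2]/p[2]
    return np.array([a[0]*m["fx"]+m["cx"],a[1]*m["fy"]+m["cy"]])
E
python3 - <<'E'
from h import *
a=cv2.imread("pics/top0.png"); m=camera_model("top")
hsv=cv2.cvtColor(a,cv2.COLOR_BGR2HSV)
w=cv2.inRange(hsv,(0,0,150),(180,50,255))
def comp(mask,box):
    x0,y0,x1,y1=box; k=np.zeros_like(mask);k[y0:y1,x0:x1]=mask[y0:y1,x0:x1]
    cs=cv2.findContours(k,cv2.RETR_EXTERNAL,cv2.CHAIN_APPROX_NONE)[0]
    return cv2.convexHull(np.vstack([c for c in cs if cv2.contourArea(c)>20]))
h=comp(w,(190,215,245,262)); r=cv2.minAreaRect(h); print(r)
P=np.array([onz(m,p,8) for p in cv2.boxPoints(r)]); print(P.round(1), P.mean(0))
print([np.linalg.norm(P[i]-P[i-1]) for i in range(4)])
f=lambda X,Y,s,ox,oy:((X+.5)/s-.5+ox,(Y+.5)/s-.5+oy)
H=[onz(m,f(*p,6,180,210),8) for p in((141,229),(316,113))];print("holes",H,np.mean(H,0))
for nm,A,B,z in(("pins",(224,287),(418,235),127),("bar",(310,499),(455,460),110)):
    p=[onz(m,f(*q,5.5,255,135),z) for q in(A,B)];d=p[1]-p[0]
    print(nm,p,np.mean(p,0),np.linalg.norm(d),np.degrees(np.arctan2(d[1],d[0]))+90)
d=H[1]-H[0];print(np.linalg.norm(d),np.degrees(np.arctan2(d[1],d[0]))+90)
for c in [(242,158),(202,174),(420,215)]: print(onz(m,c,20))
E
```

```text
((217.76922607421875, 238.15383911132812), (14.42220401763916, 44.93071746826172), 56.30992889404297)
[[431.1 397.    8. ]
 [516.  268.1   8. ]
 [473.7 240.1   8. ]
 [389.3 368.8   8. ]] [452.52851317 318.48574655   8.        ]
[np.float64(50.40421786857557), np.float64(154.3220807740585), np.float64(50.80103975380037), np.float64(153.9152865298646)]
holes [array([419.85196116, 369.16420377,   8.        ]), array([485.5157251 , 268.68648065,   8.        ])] [452.68384313 318.92534221   8.        ]
pins [array([612.79010632,  44.59948443, 127.        ]), array([642.85691758, -71.88250907, 127.        ])] [627.82351195 -13.64151232 127.        ] 120.2999083481894 14.473495496436698
bar [array([486.55834044,  -5.17778101, 110.        ]), array([508.75150947, -92.47438181, 110.        ])] [497.65492496 -48.82608141 110.        ] 90.0734881151653 14.26396854010919
120.0312573370642 33.16524407241114
[732.88479239 234.01037166  20.        ]
[677.24324601 373.78336771  20.        ]
[ 522.76479978 -389.20523423   20.        ]
```

Candidates (top image): white steel plate with wooden bar (218,238); blue ones (275,256) and (333,256); a wooden block on the drawing (185,108). The close crop shows (218,238) with a steel plate, two holes and an orange wood bar, so that is the handle. Chest pins are at about (296,187) and (331,177).

Call:
{"fn": "apply_moves", "kwargs": {"steps": [[2.7, -4.35, 0, -5.05, 0.6], [2.7, -4.35, 0, -5.05, 0.6], [2.7, -4.35, 0, -5.05, 0.6], [2.7, -4.35, -0.5, -5.05, 0.6], [2.7, -4.35, -0.5, -5.05, 0.6], [2.7, -4.35, -0.5, -5.05, 0.6], [0, 0, 0, 0, 0.6], [0, 0, 0, 0, 0.6]]}}

```text
time_s: 1.15
tool_pos: [451.9, 321.0, 190.4]
orientation: [-180.0, -0.0, 123.2]
ft_force: [-0.2, 0.4, 0.3]
finger_gap: 56.3
```

```bash
python3 - <<'E'
from h import *
s=get_state();print(s["tool_pos"],s["orientation"],s["time_s"],s["finger_gap"])
m=camera_model("wrist");im=read_camera("wrist")[:,:,::-1].copy()
cv2.imwrite("pics/w1raw.png",im);print(m)
c,sn=np.cos(np.radians(33.2)),np.sin(np.radians(33.2))
for y in(-60,60):
    p=proj(m,(452.6-sn*y,318.7+c*y,8),True);print(p)
    cv2.circle(im,tuple(int(v) for v in p),3,(0,0,255),1)
cv2.imwrite("pics/w1.png",im)
E
```

```text
[451.88005986 320.98938827 190.35370231] [-1.79985127e+02 -2.45181752e-02  1.23212319e+02] 1.15 56.301621285761165
{'fx': 309.70691628693146, 'fy': 309.70691628693146, 'cx': 322.19462875150873, 'cy': 197.2097490916269, 'eye': array([409.26301539, 384.91886448, 368.99019885]), 'orientation': array([1.64615611e+02, 6.01708171e-03, 3.32346031e+01])}
[322.16071545 227.98901174]
[322.22068519 130.45586669]
```

View pics/w1.png

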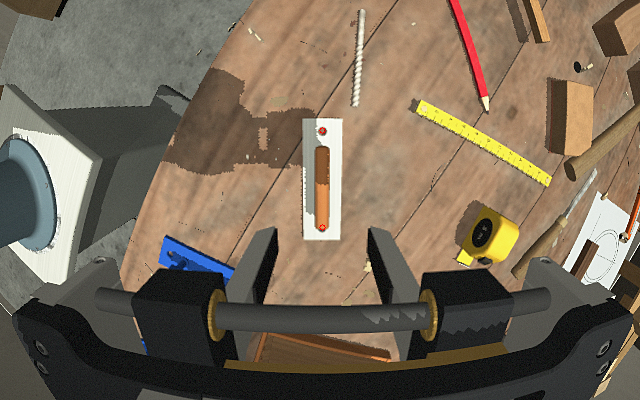

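The wrist view shows the steel handle with its hole at (322,131) and bar along x=322, matching the estimate to about a pixel. Descending and gripping.

Call:
{"fn": "apply_moves", "kwargs": {"steps": [[0.07, -0.22, -4, 0, 0.6], [0, 0, -4, 0, 0.6], [0, 0, -4, 0, 0.6], [0, 0, -3, 0, 0.6], [0, 0, -1.7, 0, 0.6], [0, 0, 0, 0, 0.6], [0, 0, 0, 0, 0], [0, 0, 0, 0, 0], [0, 0, 0, 0, 0], [0, 0, 0, 0, 0], [0, 0, 0, 0, 0]], "force": 30}}

```text
time_s: 2.58
tool_pos: [453.0, 318.4, 23.7]
orientation: [180.0, 0.0, 123.2]
ft_force: [0.3, -0.4, 2.5]
finger_gap: 15.6
```

Call:
{"fn": "apply_moves", "kwargs": {"steps": [[0, 0, 4, 0, 0], [0, 0, 5, 0, 0], [0, 0, 5, 0, 0], [0, 0, 3.2, 0, 0], [2.07, -4.6, 0, -1.88, 0], [2.07, -4.6, 0, -1.88, 0], [2.07, -4.6, 0, -1.88, 0], [2.07, -4.6, 0, -1.88, 0], [2.07, -4.6, 0, -1.88, 0], [2.07, -4.6, 0, -1.88, 0], [2.07, -4.6, 0, -1.88, 0], [2.07, -4.6, 0, -1.88, 0], [2.07, -4.6, 0, -1.88, 0], [2.07, -4.6, 0, -1.88, 0], [0, 0, 0, 0, 0], [0, 0, 0, 0, 0]]}}

```text
time_s: 4.58
tool_pos: [658.9, -141.0, 193.8]
orientation: [-179.9, -0.1, 104.4]
ft_force: [-0.7, 0.7, -4.3]
finger_gap: 15.7
```

```bash
python3 - <<'E'
from h import *
s=get_state();print(s["tool_pos"],s["orientation"],s["time_s"],s["finger_gap"])
m=camera_model("wrist");im=read_camera("wrist")[:,:,::-1].copy()
cv2.imwrite("pics/w2raw.png",im);print(m)
c,sn=np.cos(np.radians(14.4)),np.sin(np.radians(14.4))
for y in(-60,60):
    p=proj(m,(627.8-sn*y,-13.6+c*y,134),True);print(p)
    cv2.circle(im,tuple(int(v) for v in p),3,(0,0,255),1)
cv2.imwrite("pics/w2.png",im)
E
```

```text
[ 658.92935412 -141.02341978  193.7630368 ] [-1.79864696e+02 -1.27315747e-01  1.04372551e+02] 4.575 15.687852973985763
{'fx': 309.70691628693146, 'fy': 309.70691628693146, 'cx': 322.19462875150873, 'cy': 197.2097490916269, 'eye': array([639.91779674, -67.13348927, 372.5287544 ]), 'orientation': array([1.64714550e+02, 1.32106701e-01, 1.43990990e+01])}
[324.98249162 121.25381576]
[324.90515514 -24.40311879]
```

View pics/w2.png

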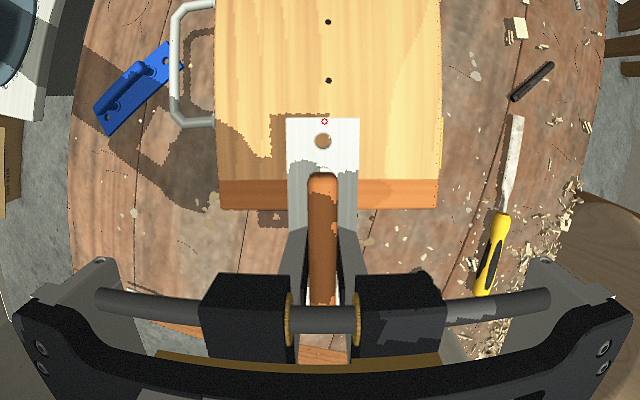

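The view shows the near pin hidden under the plate (325,121) and the far one out of frame, so I shift for two looks.

Call:
{"fn": "apply_moves", "kwargs": {"steps": [[1, -4, 0, 0, 0], [1, -4, 0, 0, 0], [0, 0, 0, 0, 0], [0, 0, 0, 0, 0]]}}

```text
time_s: 5.12
tool_pos: [679.5, -220.1, 195.0]
orientation: [-180.0, -0.1, 104.4]
ft_force: [0.6, 0.5, -4.8]
finger_gap: 15.7
```

```bash
cat > look.py <<'E'
import sys
from h import *
n=sys.argv[1]
s=get_state();print(s["tool_pos"],s["orientation"],s["time_s"],s["finger_gap"])
m=camera_model("wrist");im=read_camera("wrist")[:,:,::-1].copy()
cv2.imwrite(f"pics/{n}raw.png",im);np.save(f"{n}.npy",m,allow_pickle=True)
c,sn=np.cos(np.radians(14.4)),np.sin(np.radians(14.4))
for y in(-60,60):
  for z in (120,134):
    p=proj(m,(627.8-sn*y,-13.6+c*y,z),True);print(y,z,p)
b=im[0:200,220:420];cv2.imwrite(f"pics/{n}.png",cv2.resize(b,(600,600),interpolation=cv2.INTER_CUBIC))
E
python3 look.py w3
```

```text
[ 679.51539985 -220.06045033  195.04713017] [-1.79961477e+02 -6.89647201e-02  1.04446245e+02] 5.125 15.73691936803475
-60 120 [324.57326724  23.79252584]
-60 134 [324.69592637  18.82722194]
60 120 [324.52520756 -89.66983531]
60 134 [324.61956013 -98.23487373]
```

View pics/w3.png

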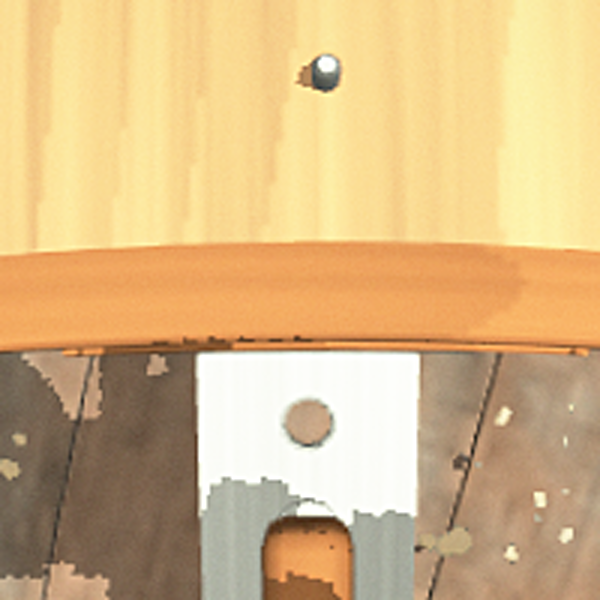

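Call:
{"fn": "apply_moves", "kwargs": {"steps": [[-1.1, 4.8, 0, 0, 0], [-1.3, 4.6, 0, 0, 0], [0, 0, 0, 0, 0], [0, 0, 0, 0, 0]]}}

```text
time_s: 5.68
tool_pos: [655.9, -126.8, 195.8]
orientation: [180.0, 0.0, 104.5]
ft_force: [-0.6, 0.0, -4.8]
finger_gap: 15.9
```

```bash
python3 look.py w4
```

```text
[ 655.93612751 -126.7929045   195.8138873 ] [1.79979869e+02 4.02459942e-02 1.04474623e+02] 5.675 15.901847593049052
-60 120 [323.92645745 138.247865  ]
-60 134 [324.03327935 139.67137115]
60 120 [324.1648608   -2.09430607]
60 134 [324.2793933   -8.17919038]
```

View pics/w4.png

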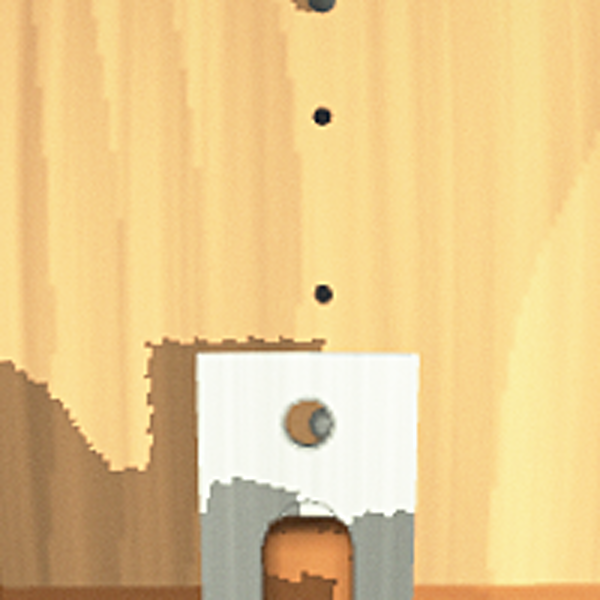

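View pics/w4raw.png

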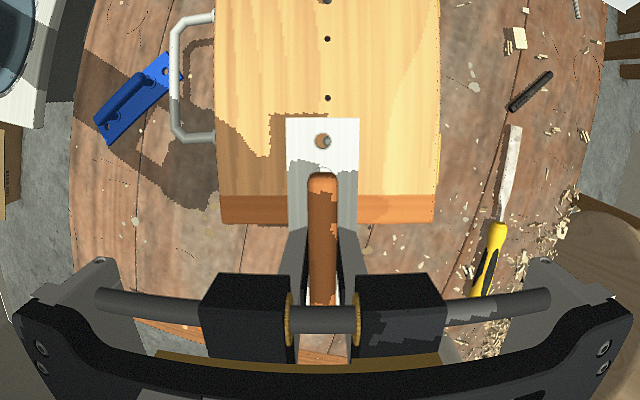

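```bash
python3 - <<'E'
from h import *
m3=np.load("w3.npy",allow_pickle=True).item();m4=np.load("w4.npy",allow_pickle=True).item()
g=lambda m,X,Y,z:onz(m,((X+.5)/3-.5+220,(Y+.5)/3-.5),z,True)[:2].round(1)
print("pin- top",g(m3,326,66,134),"base",g(m3,325,80,120))
print("holes",g(m4,322,116,120),g(m4,323,293,120))
print("pin+ base",g(m4,321,2,120))
# hole masks
for n,m,t in(("w3",m3,(679.5,-220.06,195.05,104.446)),("w4",m4,(655.94,-126.79,195.81,104.475))):
    a=cv2.imread(f"pics/{n}raw.png");hsv=cv2.cvtColor(a,cv2.COLOR_BGR2HSV)
    w=cv2.inRange(hsv,(0,0,200),(180,40,255));w[:115]=0;w[160:]=0;w[:,:280]=0;w[:,365:]=0
    cs,h=cv2.findContours(w,cv2.RETR_CCOMP,cv2.CHAIN_APPROX_NONE)
    for c,hh in zip(cs,h[0]):
        if hh[3]>=0 and cv2.contourArea(c)>60:
            (x,y),(a1,b1),_=cv2.fitEllipse(c);
            P=onz(m,(x,y),t[2]-23.7+8,True)
            th=np.radians(t[3]-90);d=P[:2]-np.array(t[:2])
            print(n,"hole",x,y,a1,b1,P.round(1),"local x,y",d@[np.cos(th),np.sin(th)],d@[-np.sin(th),np.cos(th)])
    for row in(122,150):
        r=np.where(hsv[row,270:375,1]<45)[0]+270
        for xx in(r.min(),r.max()):
            P=onz(m,(xx,row),t[2]-15.7,True);d=P[:2]-np.array(t[:2]);print(row,xx,d@[np.cos(th),np.sin(th)],d@[-np.sin(th),np.cos(th)])
E
```

```text
pin- top [646.  -73.3] base [646.  -73.2]
holes [624.2   9.6] [636.9 -38.4]
pin+ base [615.4  42.8]
w3 hole 322.4548645019531 140.74444580078125 17.131824493408203 17.53719139099121 [ 664.3 -162.2  179.4] local x,y -0.29388659519409266 59.86738943221081
122 285 -23.69113063587751 71.88376155218852
122 359 22.517170914942934 71.9016272914032
150 286 -23.33356542165864 54.1240942385592
150 358 22.17365407110885 54.14604210107666
w4 hole 322.3109436035156 140.6837921142578 17.43904685974121 18.27118492126465 [640.6 -68.9 180.1] local x,y -0.4030590537600364 59.86642602282348
122 286 -23.065454374047675 71.83187897314221
122 359 22.491299412515456 71.8559625331705
150 286 -23.343561571036474 54.09052091586208
150 358 22.150156083390293 54.102684850783135
```

Call:
{"fn": "apply_moves", "kwargs": {"steps": [[-0.8, 4, 0, 0.1, 0], [-0.8, 4, 0, 0.1, 0], [-0.9, 3.2, -0.5, 0.1, 0], [0, 0, -1, 0, 0], [0, 0, -1, 0, 0], [0, 0, 0, 0, 0], [0, 0, 0, 0, 0], [0, 0, 0, 0, 0]]}}

```text
time_s: 6.72
tool_pos: [631.3, -16.1, 170.9]
orientation: [180.0, 0.0, 104.6]
ft_force: [-1.0, -0.0, -3.6]
finger_gap: 15.8
```

```bash
python3 look.py w5;  python3 - <<'E'
from h import *
a=cv2.imread("pics/w5raw.png");cv2.imwrite("pics/w5b.png",cv2.resize(a[105:185,280:380],None,fx=7,fy=7,interpolation=cv2.INTER_CUBIC))
E
```

```text
[631.31733415 -16.13671763 170.94595189] [1.79955008e+02 2.29636582e-02 1.04643989e+02] 6.725 15.752074704120256
-60 120 [319.08664404 276.89350308]
-60 134 [318.94568392 285.49230164]
60 120 [319.38198675 131.91201848]
60 134 [319.21761343 133.08685347]
```

View pics/w5b.png

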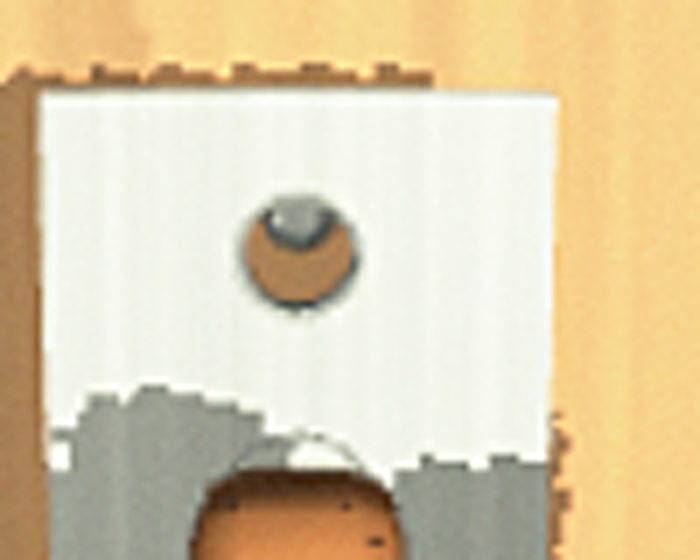

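```bash
python3 - <<'E'
from h import *
m=np.load("w5.npy",allow_pickle=True).item()
for nm,c,yaw in(("seat",(630.7,-15.0),14.75),("handle",(631.3-.4,-16.14-.1),14.64)):
    c0,s0=np.cos(np.radians(yaw)),np.sin(np.radians(yaw))
    for z in(131,134,155.2):
        p=proj(m,(c[0]-s0*60,c[1]+c0*60,z),True);print(nm,z,p,((p-[280,105])*7+3).round())
# pin silhouette outline pred for handle-centred pin
a=cv2.imread("pics/w5raw.png");g=cv2.cvtColor(a,cv2.COLOR_BGR2HSV)
print(g[130:152,322].tolist())
E
```

```text
seat 131 [322.22467582 135.76706473] [299. 218.]
seat 134 [322.22869689 136.07204849] [299. 221.]
seat 155.2 [322.26061118 138.49409941] [299. 237.]
handle 131 [322.2170746  137.52937525] [299. 231.]
handle 134 [322.22098765 137.85861865] [299. 233.]
handle 155.2 [322.25204044 140.47304439] [299. 251.]
[[34, 7, 248], [33, 9, 246], [32, 16, 227], [41, 24, 179], [43, 23, 154], [33, 16, 156], [43, 20, 153], [44, 18, 154], [40, 18, 131], [72, 26, 100], [19, 65, 94], [17, 117, 150], [15, 125, 173], [17, 128, 170], [16, 125, 169], [16, 132, 166], [14, 127, 175], [16, 131, 164], [30, 37, 76], [45, 18, 141], [37, 21, 214], [38, 13, 243]]
```

Call:
{"fn": "apply_moves", "kwargs": {"steps": [[-0.05, 0.19, -0.3, 0.1, 0], [0, 0, -0.3, 0, 0], [0, 0, 0, 0, 0], [0, 0, 0, 0, 0], [0, 0, 0, 0, 0]]}}

```text
time_s: 7.4
tool_pos: [630.5, -13.7, 164.6]
orientation: [180.0, 0.0, 104.8]
ft_force: [-0.2, 0.3, -4.7]
finger_gap: 15.5
```

```bash
python3 look.py w6;  python3 - <<'E'
from h import *
a=cv2.imread("pics/w6raw.png");cv2.imwrite("pics/w6b.png",cv2.resize(a[105:185,280:380],None,fx=7,fy=7,interpolation=cv2.INTER_CUBIC))
cv2.imwrite("pics/s6.png",cv2.resize(read_camera("scene")[100:260,220:460,::-1],None,fx=3.3,fy=3.3,interpolation=cv2.INTER_CUBIC))
m=np.load("w6.npy",allow_pickle=True).item();t=get_state()["tool_pos"]
yaw=14.72;c0,s0=np.cos(np.radians(yaw)),np.sin(np.radians(yaw))
for z in(131,134,t[2]-15.7):
    p=proj(m,(t[0]-.4-s0*60,t[1]-.1+c0*60,z),True);print(z,p,((p-[280,105])*7+3).round())
g=cv2.cvtColor(a,cv2.COLOR_BGR2HSV)
print([v[1:] for v in g[130:152,322].tolist()])
E
```

```text
[630.473753   -13.68956992 164.59041496] [1.79990299e+02 7.70523752e-03 1.04784826e+02] 7.4 15.521067076577834
-60 120 [319.11996553 283.3616289 ]
-60 134 [318.96898297 292.40550459]
60 120 [319.8207322  136.02403723]
60 134 [319.66857491 137.50071027]
131 [322.36050758 138.28387104] [300. 236.]
134 [322.3639401  138.63241581] [300. 238.]
148.88033414064117 [322.38251074 140.51922632] [300. 252.]
[[7, 248], [9, 248], [18, 230], [22, 164], [25, 81], [27, 103], [22, 114], [20, 151], [21, 156], [15, 149], [16, 143], [26, 149], [24, 162], [27, 105], [25, 83], [116, 145], [135, 178], [133, 165], [33, 78], [14, 179], [21, 220], [11, 241]]
```

View pics/w6b.png

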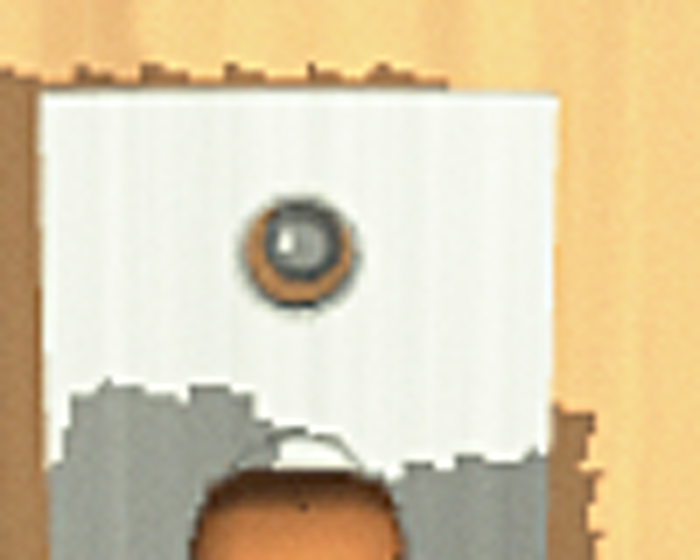

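View pics/s6.png

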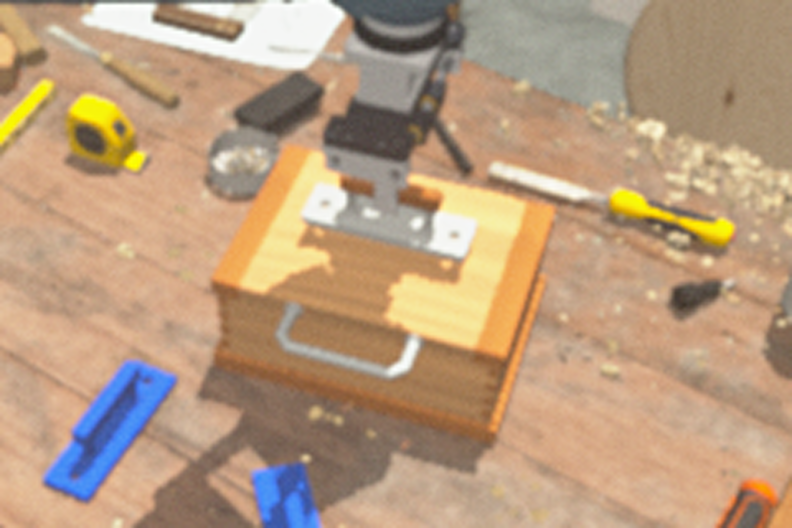

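The pin shows centred in the hole (crop 300,241 versus hole projection 300,237). Lowering.

Call:
{"fn": "apply_moves", "kwargs": {"steps": [[0, -0.03, -0.3, 0, 0], [0, 0, -0.3, 0, 0], [0, 0, -0.3, 0, 0], [0, 0, -0.3, 0, 0], [0, 0, -0.3, 0, 0], [0, 0, 0, 0, 0]]}}

```text
time_s: 8.25
tool_pos: [630.2, -13.9, 149.0]
orientation: [-180.0, -0.0, 104.8]
ft_force: [0.3, 0.3, -4.1]
finger_gap: 15.9
```

Call:
{"fn": "apply_moves", "kwargs": {"steps": [[0, 0, -0.2, 0, 0], [0, 0, -0.2, 0, 0], [0, 0, -0.15, 0, 0], [0, 0, -0.05, 0, 0], [0, 0, 0, 0, 0], [0, 0, 0, 0, 0]]}}

```text
time_s: 9.0
tool_pos: [630.4, -14.0, 143.8]
orientation: [180.0, 0.0, 104.8]
ft_force: [-1.2, 0.7, -0.7]
finger_gap: 16.2
```

Call:
{"fn": "apply_moves", "kwargs": {"steps": [[0, 0, -0.02, 0, 0], [0, 0, 0, 0, 0.5], [0, 0, 0, 0, 0.5], [0, 0, 0, 0, 0.5], [0, 0, 0, 0, 0.5], [0, 0, 0, 0, 0.5], [0, 0, 0, 0, 0.5]]}}

```text
time_s: 9.88
tool_pos: [630.4, -14.0, 143.2]
orientation: [180.0, 0.0, 104.8]
ft_force: [-0.4, -0.1, -1.1]
finger_gap: 47.0
```

Call:
{"fn": "apply_moves", "kwargs": {"steps": [[0, 0, 2, 0, 0.5], [0, 0, 4, 0, 0.5], [0, 0, 5, 0, 0.5], [-0.5, -0.1, 1, 0, 0.5], [0, 0, 0, 0, 0.5], [0, 0, 0, 0, 0.5]]}}

```text
time_s: 10.62
tool_pos: [624.5, -14.8, 261.4]
orientation: [-179.8, -0.1, 104.8]
ft_force: [-0.7, 0.4, -1.2]
finger_gap: 46.7
```

```bash
python3 look.py w7; python3 - <<'E'
from h import *
a=cv2.imread("pics/w7raw.png");
m=np.load("w7.npy",allow_pickle=True).item()
hsv=cv2.cvtColor(a,cv2.COLOR_BGR2HSV)
w=cv2.inRange(hsv,(0,0,160),(180,40,255))
cv2.imwrite("pics/w7b.png",a)
E
```

```text
[624.49466866 -14.83739093 261.42917648] [-1.79845879e+02 -7.55507622e-02  1.04778511e+02] 10.625 46.67099030612572
-60 120 [325.68893089 238.8856262 ]
-60 134 [325.79107246 243.95132166]
60 120 [326.82995273 129.95818356]
60 134 [327.00260336 130.67160095]
```

View pics/w7b.png

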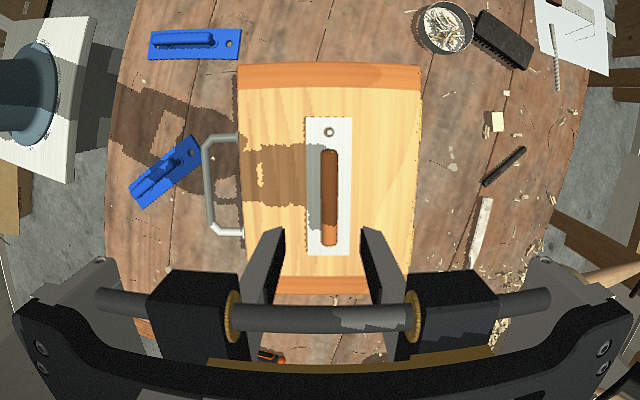

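```bash
python3 - <<'E'
from h import *
a=cv2.imread("pics/w7raw.png");m=np.load("w7.npy",allow_pickle=True).item()
cv2.imwrite("pics/w7c.png",cv2.resize(a[115:250,180:320],None,fx=4.4,fy=4.4,interpolation=cv2.INTER_CUBIC))
hsv=cv2.cvtColor(a,cv2.COLOR_BGR2HSV)
th=np.radians(14.75);ex=np.array([np.cos(th),np.sin(th)]);ey=np.array([-ex[1],ex[0]])
S=np.array([630.5,-14.4])
for r in(155,170,185,200,215):
    print(r,[(i+198,tuple(v[1:])) for i,v in enumerate(hsv[r,198:222].tolist())][:0])
    w=np.where(hsv[r,195:225,1]<45)[0]+195
    if len(w): 
        P=onz(m,((w.min()+w.max())/2,r),110,True)[:2];print(w.min(),w.max(),P,(P-S)@ex,(P-S)@ey)
E
```

```text
155 []
201 209 [487.13816467 -14.75851284] -138.7287587153656 36.15350418568525
170 []
202 210 [491.49060112 -31.42263505] -138.76247070190578 18.930393682102306
185 []
204 211 [496.31340845 -48.266643  ] -138.38711170517993 1.4135680581686807
200 []
205 212 [500.40790205 -65.68917068] -138.8633577879927 -16.47728263410046
215 []
207 213 [505.01958216 -83.47470065] -138.9318818432203 -34.85084989760955
```

View pics/w7c.png

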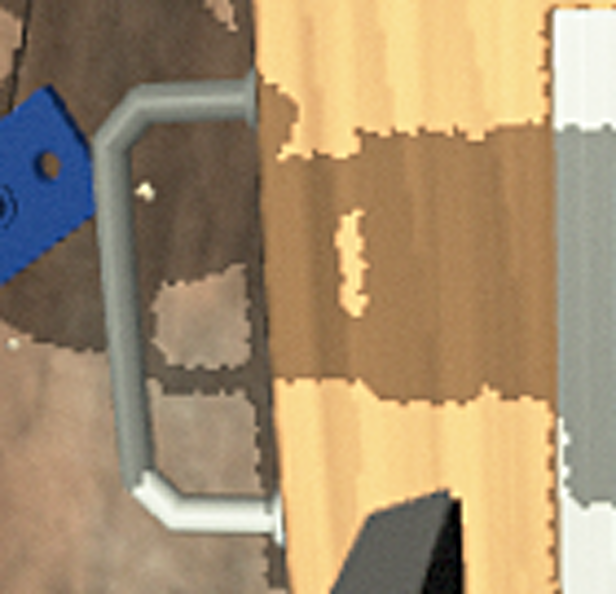

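Call:
{"fn": "apply_moves", "kwargs": {"steps": [[-4.3, -1.2, 0, 0, 0.36], [-4.3, -1.2, 0, 0, 0.36], [-4.4, -1.15, 0, 0, 0.36], [0, 0, -3, 0, 0.36], [0, 0, -3, 0, 0.36], [0, 0, -1, 0, 0.36], [0, 0, 0, 0, 0.36], [0, 0, 0, 0, 0.36]]}}

```text
time_s: 11.68
tool_pos: [496.1, -50.6, 194.3]
orientation: [179.9, 0.1, 104.8]
ft_force: [1.2, 0.1, 0.5]
finger_gap: 34.0
```

```bash
python3 look.py w8
```

```text
[496.14963637 -50.64685638 194.30290586] [1.79924464e+02 5.11700192e-02 1.04791730e+02] 11.675 33.99000806891188
-60 120 [461.04325137 260.63216451]
-60 134 [466.68771895 267.14596372]
60 120 [477.27334502 137.19882158]
60 134 [484.77647705 138.71416277]
```

View pics/w8raw.png

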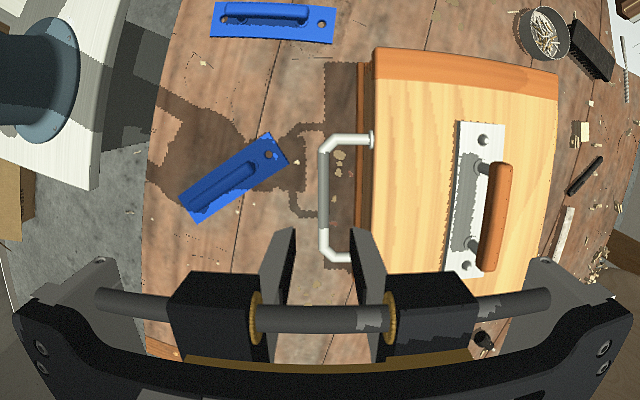

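Call:
{"fn": "apply_moves", "kwargs": {"steps": [[-0.1, 0, -3.3, 0, 0.36], [0, 0, -3.3, 0, 0.36], [0, 0, -2.2, 0, 0.36], [0, 0, -1.5, 0, 0.36], [0, 0, 0, 0, 0.36], [0, 0, 0, 0, 0], [0, 0, 0, 0, 0], [0, 0, 0, 0, 0], [0, 0, 0, 0, 0]], "force": 25}}

```text
time_s: 12.85
tool_pos: [496.9, -50.3, 91.3]
orientation: [179.6, 0.1, 104.7]
ft_force: [6.9, 2.4, -3.6]
finger_gap: 9.1
```

```bash
python3 - <<'E'
from h import *
s=get_state();t=s["tool_pos"];print(t,s["ft_force"],s["finger_gap"])
# lift path: rows of d-theta
th=np.radians(14.75);N=18
f=lambda a:np.array([-236*np.cos(a)+10*np.sin(a),236*np.sin(a)+10*np.cos(a)])
k=np.linspace(0,1,N+1);u=k*k*(3-2*k)*np.pi/4
for i in range(N):
    d=(f(u[i+1])-f(u[i]))/10;print([round(d[0]*np.cos(th),2),round(d[0]*np.sin(th),2),round(d[1],2),0,0],end=", ")
E
```

```text
[496.91272803 -50.25740595  91.30283153] [ 6.9472858   2.43754334 -3.61618816] 9.089465273712516
[np.float64(0.01), np.float64(0.0), np.float64(0.17), 0, 0], [np.float64(0.03), np.float64(0.01), np.float64(0.47), 0, 0], [np.float64(0.06), np.float64(0.02), np.float64(0.74), 0, 0], [np.float64(0.11), np.float64(0.03), np.float64(0.96), 0, 0], [np.float64(0.18), np.float64(0.05), np.float64(1.14), 0, 0], [np.float64(0.27), np.float64(0.07), np.float64(1.28), 0, 0], [np.float64(0.38), np.float64(0.1), np.float64(1.37), 0, 0], [np.float64(0.48), np.float64(0.13), np.float64(1.42), 0, 0], [np.float64(0.58), np.float64(0.15), np.float64(1.42), 0, 0], [np.float64(0.67), np.float64(0.18), np.float64(1.37), 0, 0], [np.float64(0.74), np.float64(0.19), np.float64(1.29), 0, 0], [np.float64(0.77), np.float64(0.2), np.float64(1.18), 0, 0], [np.float64(0.77), np.float64(0.2), np.float64(1.04), 0, 0], [np.float64(0.72), np.float64(0.19), np.float64(0.88), 0, 0], [np.float64(0.64), np.float64(0.17), np.float64(0.71), 0, 0], [np.float64(0.5), np.float64(0.13), np.float64(0.52), 0, 0], [np.float64(0.33), np.float64(0.09), np.float64(0.32), 0, 0], [np.float64(0.12), np.float64(0.03), np.float64(0.11), 0, 0],
```

Call:
{"fn": "apply_moves", "kwargs": {"steps": [[0.15, 0.04, 0.17, 0, 0], [0.03, 0.01, 0.47, 0, 0], [0.06, 0.02, 0.74, 0, 0], [0.09, 0.02, 0.8, 0, 0], [0.1, 0.03, 0.8, 0, 0], [0.12, 0.03, 0.6, 0, 0], [0.07, 0.02, 0.4, 0, 0], [0, 0, 0, 0, 0], [0, 0, 0, 0, 0]]}}

```text
time_s: 13.98
tool_pos: [501.4, -49.0, 130.0]
orientation: [179.9, 0.1, 104.8]
ft_force: [6.5, -0.6, -6.4]
finger_gap: 9.2
```

```bash
python3 look.py w9;  python3 - <<'E'
from h import *
print(get_state()["ft_force"],get_state()["wrist_torque"])
cv2.imwrite("pics/s9.png",cv2.resize(read_camera("scene")[80:260,200:460,::-1],None,fx=3,fy=3,interpolation=cv2.INTER_CUBIC))
E
```

```text
[501.41990402 -49.0199926  130.03666492] [1.79861269e+02 7.75823158e-02 1.04773738e+02] 13.975 9.181221040540692
-60 120 [484.6338532  295.81890166]
-60 134 [492.15506212 305.19708867]
60 120 [511.80526139 145.58117735]
60 134 [523.07388772 148.21027835]
[ 6.37528193 -1.80399935 -6.14941414] [-0.24802069 -0.95593197  0.01019536]
```

View pics/w9raw.png

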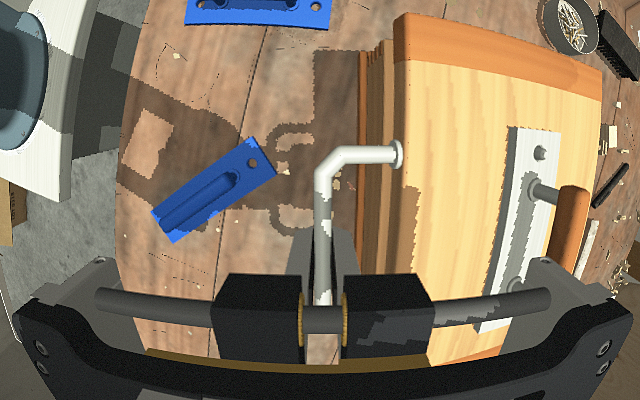

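View pics/s9.png

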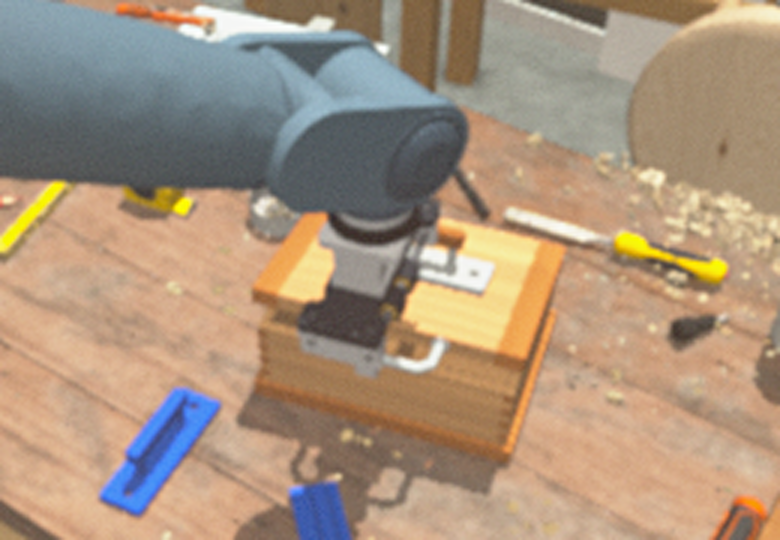

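```bash
python3 - <<'E'
import numpy as np
th=np.radians(14.75);N=18
f=lambda a:np.array([-236*np.cos(a)+10*np.sin(a),236*np.sin(a)+10*np.cos(a)])
k=np.linspace(0,1,N+1);u=np.radians(9.5+35.5*k*k*(3-2*k))
for i in range(N):
    d=(f(u[i+1])-f(u[i]))/10;print([float(round(x,2)) for x in(d[0]*np.cos(th),d[0]*np.sin(th),d[1],0,0)],end=", ")
E
```

```text
[0.03, 0.01, 0.13, 0.0, 0.0], [0.08, 0.02, 0.36, 0.0, 0.0], [0.13, 0.04, 0.57, 0.0, 0.0], [0.2, 0.05, 0.74, 0.0, 0.0], [0.27, 0.07, 0.87, 0.0, 0.0], [0.34, 0.09, 0.97, 0.0, 0.0], [0.42, 0.11, 1.04, 0.0, 0.0], [0.49, 0.13, 1.07, 0.0, 0.0], [0.56, 0.15, 1.07, 0.0, 0.0], [0.61, 0.16, 1.04, 0.0, 0.0], [0.64, 0.17, 0.98, 0.0, 0.0], [0.65, 0.17, 0.9, 0.0, 0.0], [0.64, 0.17, 0.8, 0.0, 0.0], [0.59, 0.16, 0.68, 0.0, 0.0], [0.51, 0.13, 0.55, 0.0, 0.0], [0.4, 0.11, 0.41, 0.0, 0.0], [0.26, 0.07, 0.25, 0.0, 0.0], [0.09, 0.02, 0.09, 0.0, 0.0],
```

Call:
{"fn": "apply_moves", "kwargs": {"steps": [[0.1, 0.03, 0.13, 0, 0], [0.15, 0.04, 0.36, 0, 0], [0.13, 0.04, 0.57, 0, 0], [0.2, 0.05, 0.74, 0, 0], [0.27, 0.07, 0.87, 0, 0], [0.34, 0.09, 0.97, 0, 0], [0.42, 0.11, 1.04, 0, 0], [0.49, 0.13, 1.07, 0, 0], [0, 0, 0, 0, 0]]}}

```text
time_s: 15.2
tool_pos: [520.4, -43.9, 188.3]
orientation: [-179.8, 0.0, 104.8]
ft_force: [-3.8, -5.6, -3.1]
finger_gap: 9.3
```

Call:
{"fn": "apply_moves", "kwargs": {"steps": [[0.56, 0.15, 1.07, 0, 0], [0.61, 0.16, 1.04, 0, 0], [0.64, 0.17, 0.98, 0, 0], [0.65, 0.17, 0.9, 0, 0], [0.64, 0.17, 0.8, 0, 0], [0.59, 0.16, 0.68, 0, 0], [0.51, 0.13, 0.55, 0, 0], [0.4, 0.11, 0.41, 0, 0], [0.26, 0.07, 0.25, 0, 0], [0.09, 0.02, 0.09, 0, 0], [0, 0, 0, 0, 0], [0, 0, 0, 0, 0], [0, 0, 0, 0, 0]]}}

```text
time_s: 16.82
tool_pos: [568.9, -31.2, 257.1]
orientation: [-179.6, 0.1, 104.8]
ft_force: [-10.3, -5.5, 6.9]
finger_gap: 9.2
```

```bash
python3 look.py w10;  python3 - <<'E'
from h import *
print(get_state()["ft_force"],get_state()["wrist_torque"])
cv2.imwrite("pics/s10.png",cv2.resize(read_camera("scene")[60:260,200:460,::-1],None,fx=3,fy=3,interpolation=cv2.INTER_CUBIC))
cv2.imwrite("pics/t10.png",read_camera("top")[:,:,::-1])
E
```

```text
[568.9114558  -31.20506161 257.13417827] [-1.79630622e+02  6.56405288e-02  1.04769124e+02] 16.825 9.238901281005324
-60 120 [378.06913001 238.3936743 ]
-60 134 [380.15450067 243.46986377]
60 120 [383.8952214  129.15567302]
60 134 [386.57691273 129.90851178]
[-10.37089838  -5.37964239   6.11654895] [-1.04389909  2.0877654  -0.00353553]
```

View pics/w10raw.png

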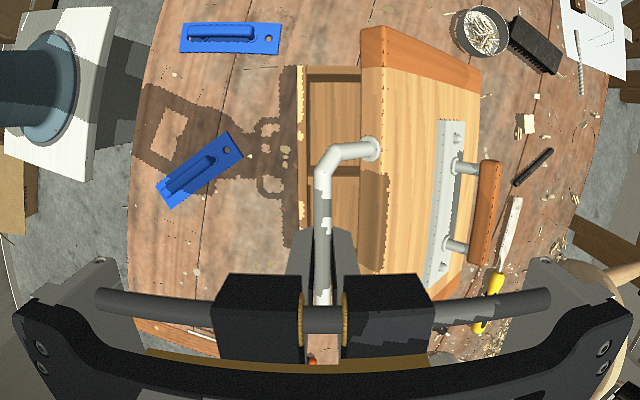

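View pics/s10.png

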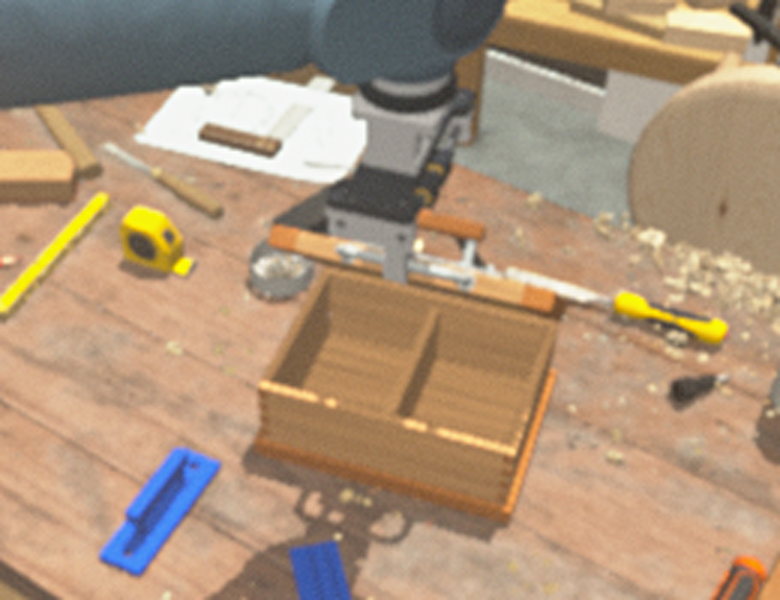

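View pics/t10.png

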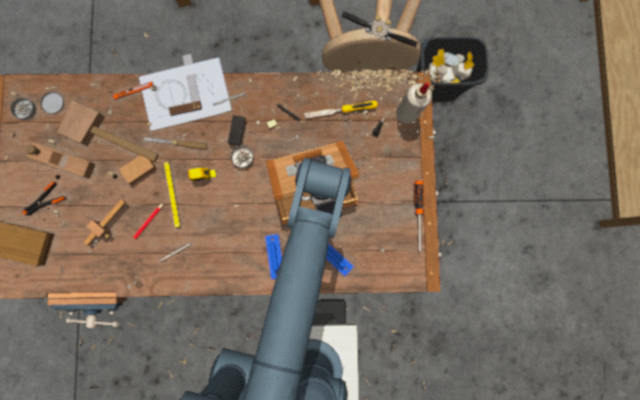

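Lid is up with the handle on its pins and bystanders in place. I'll ease the radial push slightly, then check the angle with the pins.

Call:
{"fn": "apply_moves", "kwargs": {"steps": [[-0.05, -0.02, 0.04, 0, 0], [-0.05, -0.01, 0.03, 0, 0], [0, 0, 0, 0, 0], [0, 0, 0, 0, 0], [0, 0, 0, 0, 0], [0, 0, 0, 0, 0]]}}

```text
time_s: 17.73
tool_pos: [568.6, -31.2, 256.9]
orientation: [-179.7, 0.1, 104.8]
ft_force: [-5.8, -4.9, 3.0]
finger_gap: 9.2
```

```bash
python3 look.py w11;  python3 - <<'E'
from h import *
s=get_state();print(s["ft_force"],s["dq"].round(2))
a=cv2.imread("pics/w11raw.png");m=np.load("w11.npy",allow_pickle=True).item()
b=a.copy();th=np.radians(14.75);ex=np.array([np.cos(th),np.sin(th),0]);ey=np.array([-ex[1],ex[0],0]);H=np.array([630.5,-14.4,100])+95*ex
for d,col in((41,(255,0,0)),(45,(0,0,255)),(49,(0,255,0))):
    t=np.radians(d);lx=ex*np.cos(t)-np.array([0,0,np.sin(t)]);lz=ex*np.sin(t)+np.array([0,0,np.cos(t)])
    for (x,y,z) in((-95,60,34),(-95,-60,34),(-95,0,62),(-190,130,20),(-236,42,10),(-72,75,28)):
        p=proj(m,H+x*lx+y*ey+z*lz,True)
        print(d,(x,y,z),p.round(1)); cv2.circle(b,tuple(int(round(v)) for v in p),2,col,-1)
cv2.imwrite("pics/w11b.png",cv2.resize(b[10:300,290:530],None,fx=2,fy=2,interpolation=cv2.INTER_NEAREST))
E
```

```text
[568.57867174 -31.24963637 256.90644213] [-1.79738922e+02  5.17677497e-02  1.04767336e+02] 17.725 9.233578218861155
-60 120 [378.13376034 238.45993376]
-60 134 [380.24659569 243.53645495]
60 120 [383.95976437 129.20359043]
60 134 [386.6715717  129.95658243]
[-6.37099291 -3.68961298  2.29877265] [-0.11 -0.01 -0.06 -0.06 -0.01 -0.  ]
41 (-95, 60, 34) [453.2 138. ]
41 (-95, -60, 34) [438.8 266.5]
41 (-95, 0, 62) [475.7 213.3]
41 (-190, 130, 20) [369.2  31.9]
41 (-236, 42, 10) [301.3 174.3]
41 (-72, 75, 28) [458.7 120.6]
45 (-95, 60, 34) [461.3 138.7]
45 (-95, -60, 34) [445.9 267.7]
45 (-95, 0, 62) [484.4 213.9]
45 (-190, 130, 20) [387.6  29.4]
45 (-236, 42, 10) [321.8 178.5]
45 (-72, 75, 28) [464.4 121.1]
49 (-95, 60, 34) [469.3 139.5]
49 (-95, -60, 34) [453.1 268.7]
49 (-95, 0, 62) [492.7 214.2]
49 (-190, 130, 20) [407.9  27.6]
49 (-236, 42, 10) [346.7 183.1]
49 (-72, 75, 28) [470.1 121.6]
```

View pics/w11b.png

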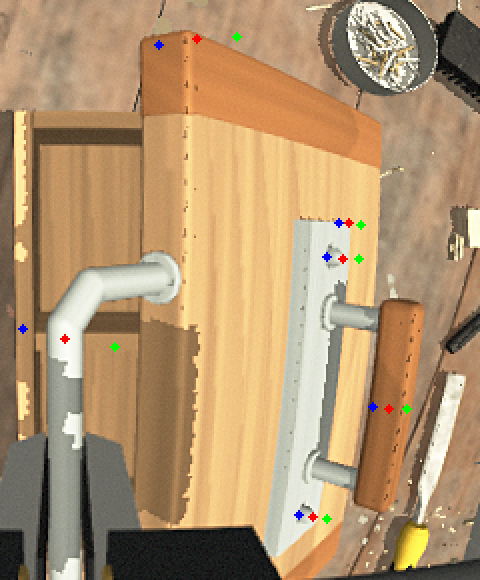

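Call:
{"fn": "apply_moves", "kwargs": {"steps": [[0, 0, 0.05, 0, 0], [0, 0, 0, 0, 0], [0, 0, 0, 0, 0], [0, 0, 0, 0, 0], [0, 0, 0, 0, 0], [0, 0, 0, 0, 0]]}}

```text
time_s: 18.52
tool_pos: [568.8, -31.2, 257.2]
orientation: [-179.8, 0.1, 104.8]
ft_force: [-4.5, -4.3, 0.9]
finger_gap: 9.2
```

```bash
python3 - <<'E'
from cell import *
s=get_state();print(s["tool_pos"],s["ft_force"],s["dq"].round(2),s["finger_gap"],s["time_s"])
print(sign_off())
E
```

```text
[568.79790476 -31.19282219 257.15279959] [-4.52690733 -4.34326957  0.86399688] [-0.02  0.11 -0.    0.05 -0.03  0.03] 9.22553681359455 18.525
the job is handed in; nothing more can be done
None
```

The steel handle is on its two pins and released. I then took the pull, raised the lid to about 45° and handed the job in at 18.5 s, still gripping it. The hand-in reports no verdict.

- **Seating the handle:** I lined up a hole over its pin with the wrist camera. The plate went down with no sign of jamming. The wrist force dropped from about 4.5 N to about 1 N at the bottom, so the lid was carrying the weight. I judged flushness from tool height and the pictures, not directly.
- **Lid angle:** The arm's travel gives 44.4° to 45.7°. The wrist picture agrees at about 44° to 45°, with the lid corner and pins reading slightly low.
- **Holding still:** The last reading showed about 6 N at the wrist, the fingers closed on the bar at 9.2 mm, and joint speeds near zero.
- **Surroundings:** With the lid up, the wrist view showed the handle still on both pins and clear of the gripper. The screw tin, tape measure and screwdriver looked unmoved in the last top view.
- **Disagreement:** The pull's bar measured about 2 mm closer to the lid than the drawing says. This put up to 12 N of side load on the grip, most of which I eased off before handing in.

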